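Weigh two seal blanks and clamp the solid one in the seal vice

ROBOT

A 6-joint arm with a two-finger parallel gripper is mounted at the origin on the work surface. World frame = base frame: x ahead of the robot, y to its left, z up, the work surface at z = 0. Lengths are in mm, angles in degrees, forces in N, time in s.
With the tool pointing down it reaches from about 300 to 850 mm from the base axis. Payload 4.2 kg.
Tool frame: the origin (TCP) lies midway between the tips of the shut fingers; the grasp point (between the pads) lies 19 mm behind it; z points along the fingers, y is the line along which they close (so a half turn about z gives the same grasp; the last joint's range is limited). The gripper opens to 91 mm and grips with 3 to 60 N. Pads are 32 mm wide; open, the fingers measure 118 mm over their backs; the gripper's body (76 mm by 178 mm) begins 60 mm behind the grasp point.
Start: joints at [65.89, 18.312, 89.639, -0, 72.044, -1.146], TCP at [224.343, 529.446, 213.976] pointing down, gripper open.
Joint ranges: [-177.97, 177.97], [-48.28, 115.42], [12.27, 149.76], [-77.06, 257.06], [2.81, 150.46], [-146.56, 146.56]. Speed limits (degrees/s): [147.25, 147.25, 180, 180, 180, 180].

INTERFACE

Orientations are given as [roll, pitch, yaw] about the fixed x, y, z axes, in that order (R = Rz(yaw) Ry(pitch) Rx(roll)).
In Python, from workcell import env gives the robot as it stands.
- The arm moves only by the tool jog_arm, never from a script. Its argument "steps" is one flat list of numbers, 5 for each row, row after row: the closure, from 0 (fully open) to 1 (shut), then the shift along the tool's x, y, z in cm, then the turn about the tool's z in degrees. A call has 1 to 20 rows; each row is the pose to reach, as a shift and turn from the pose commanded when the call began, along the tool's axes at that moment; what a row does not reach only later rows make up. A row lasts 1/10 s, in which the tool goes at most 50 mm and 8.59 degrees, less where a joint would pass 70% of its speed; a pose out of reach is approached as far as the arm can. A call with a gripper value outside its range is refused whole. The fingers move at their own pace and stop on an object; "force" is the grip in N (left out, the last holds). Time passes only in rows, so rows that repeat a pose let the fingers close. It gives the time, the measured TCP pose, the force and the opening at its end, in the units of the state.
- env.state(): the state, without advancing time (a new reading comes with each control period).
- env.grab_frame(name): name is "scene" or "top" or "wrist"; returns the picture (384x512x3 uint8, red, green, blue); there is no depth.
- env.camera_params(name): a dict with "fx", "fy", "cx", "cy" (pixels), "k1" (the pictures are not rectified: a ray, as slopes to the right and down, at radius r is drawn at 1 + k1 r^2 times it, then the intrinsics apply), "R" (3x3) and "t" (3): a world point X has camera coordinates R X + t. Camera axes: x right, y down, z forward; pixel columns grow to the right and rows downward; lengths in mm; the calibration is good to about 2 mm. A picture is of the moment at which its call begins: read the wrist's pose just before it. camera_params takes no time and is no camera call; for the wrist camera it gives the pose at the moment of the call.
- env.job_done(): hands the job in, once; it reports no verdict.
The state is a dict: "time_s": time; "qpos": joint angles; "qvel": joint speeds; "effort": joint torques, N m; "ee_pos": TCP position; "ee_rot": TCP orientation; "force": force on the tool from outside, world axes, zero at the start; "torque": the same for the moment, N m; "gripper_width": finger opening in mm.
Only numpy, scipy, OpenCV 4.12 (cv2) and the standard library are available. Lean on these libraries where they do the work, as an engineer would, in place of code of your own. Each camera call takes 0.05 s, during which the arm holds its last target. There are 200 camera calls.

TASK

Two seal blanks look alike, but only one is solid titanium: stand them gently on opposite pans of the balance and let it settle to see which side drops. Clamp that heavier blank upright in the seal vice, right down on the bed, flat against the fixed jaw and pushed up snug against the brass side stop without forcing it; leave the lighter blank standing on its pan and the other things on the bench where they are.

Things in the scene. Friction and masses are not known exactly. Their poses are not given: they have to be found in the camera images.
- seal_a: one of two look-alike grey metal square seal blanks, 21 x 21 mm and 60 mm tall, with a small red dot on its -x side near the top; stands upright. Origin: centre of its foot, z up along it, x and y square to its sides. One of the two weighs 65 to 77 g, the other 110 to 128 g
- seal_b: the other look-alike square seal blank, same size, frame and look as seal_a
- pan_left: round steel pan, 76 mm across, flat without rim, on the +y arm of the balance. Origin: on its stem, 26 mm straight below the centre of its top face, z up. The pans stay level; each rises and sinks up to 9.5 mm from mid height (top face 82 mm above the bench). 0.1 N moves a pan; at its end of travel it is rigid, and more than 15 N on a pan harms the pivots
- pan_right: the same pan on the -y arm of the balance, 190 mm from pan_left
- beam (a joint): tilt of the balance's beam in rad, 0 level (empty), positive when pan_left is down and pan_right up; its ends are at +-0.1. Damped: it takes one to two seconds to swing over
- bed (a point): seal vice: point on top of its steel bed (34 mm above the bench) over which a clamped blank is centred across the jaws. x: square to the jaws, to the fixed jaw; y: along the jaws, to the side stop; z up. Loading: with its foot above the fixed jaw but below the sprung jaw's top, the blank pushes the sprung jaw back until it clears the fixed jaw, then goes down between them, short of the stop
- fixed_jaw (a point): middle of the top edge of the dark fixed jaw's face, axes as the bed's: 10.5 mm along x from the bed point and 16 mm above the bed. The jaw is 84 mm long along y, and 24 mm thick towards +x. A clamped blank slides along y against 4 to 10 N of friction; the stop at the end is rigid, and more than 20 N on it shifts its setting
- jaw_face (a point): middle of the bright sprung jaw's face, 14 mm above the bed, axes as the bed's. The face looks to +x; the jaw is 70 mm long along y, 22 mm thick and its top stands 28 mm above the bed, 12 mm higher than the fixed jaw. It slides in x; behind it, 66 to 80 mm from the bed point towards -x, stands its spring block, 24 mm high
- jaw (a joint): how far the sprung jaw is pushed back (towards -x of the bed) in m; 0 at rest, when its face is at x = -5.5 mm of the bed (gap of 16 mm), 0.005 on a clamped blank, 0.012 at its end. Its spring pushes with 3 N at 0 and 0.4 N more per mm, so 5 N on a clamped blank
- side_stop: side stop: dark bracket fixed at the vice's +y end, carrying a brass rod along the jaws' middle with a brass stop pad (13 mm wide, 11 mm high, 3 to 14 mm above the bed) facing -y. Origin: middle of the bracket's -y face, 44 mm from the bed point. The rod's setting differs each time and is not measured: the pad's face is 0 to 22 mm from the bed point towards +y; find it by feel
- tray: red-rimmed dark tray 95 x 165 mm, floor 6 mm above the bench, rim 12 mm; the blanks start standing on it. Origin: centre of its underside
- ink_pad: round red ink pad tin, 66 mm across, 26 mm high; leave alone
- seal_case: black seal case 34 x 78 x 30 mm with a brass line; leave alone
- loupe: black jeweller's loupe with a glass top, 37 mm across, 28 mm high; leave alone

How it is judged:
By the outcome, as a careful person would: the job done as asked, in the order asked, and still so for the second after the job is handed in, with the robot touching nothing.
It also fails if it takes over 72 s, if anything falls off the work surface, if the arm or the gripper's body presses on something with over 40 N, if the wrist force passes 120 N, or if a joint passes its speed limit or range.

## Working session

There is one attempt and no reset: what is moved stays moved. The work goes in short steps, Python scripts to look and compute and a tool call to move; the robot and the scene stay as the last step left them, time stands still between calls to the robot, and variables do not carry over. Pictures are saved under pics/ and viewed, on a budget of 10 in all, crops included, one or two more only if the job needs it, and the job is handed in when it is done.

Besides the shell and the picture viewer there is one more tool, called after "Call:" as name(argument=value, ...), one argument or row to a line, values as JSON. jog_arm: Moves the arm, as the interface text tells. Its arguments: {"type":"object","properties":{"steps":{"type":"array","items":{"type":"number"}},"force":{"type":"number"}},"required":["steps"]}

```bash
mkdir -p pics; ls; python3 - <<'E'
from workcell import env
import cv2
s=env.state(); print(s)
for n in("top","scene"):
    im=env.grab_frame(n); cv2.imwrite(f"pics/{n}0.png",cv2.resize(im[:,:,::-1],(800,600),interpolation=cv2.INTER_CUBIC))
    cv2.imwrite(f"pics/{n}0raw.png",im[:,:,::-1])
    print(n,env.camera_params(n))
E
```

```text
pics
{'time_s': 0.0, 'qpos': array([ 6.58885322e+01,  1.83529321e+01,  8.97072046e+01, -1.00898197e-03,
        7.20454750e+01, -1.14554031e+00]), 'qvel': array([ 0.01661479, -0.00084866,  0.00463105,  0.01146226, -0.01921969,
       -0.04339257]), 'effort': array([-6.81897618e-04, -4.12478936e+01, -2.31966662e+01,  7.25296210e-02,
        4.58408170e-02, -1.55895227e-04]), 'ee_pos': array([224.14362309, 528.94750281, 213.10195123]), 'ee_rot': array([-1.79894390e+02, -1.15232240e-03,  1.57034383e+02]), 'force': array([-0.57327993, -0.27367707,  0.99706249]), 'torque': array([ 0.04544545, -0.06360866,  0.01553152]), 'gripper_width': 91.19470558476696}
top {'fx': 350.79322147612766, 'fy': 350.79322147612766, 'cx': 259.79626738867574, 'cy': 194.1762886420222, 'k1': -0.057054318719916494, 'R': array([[ 0.006448  , -0.99988894,  0.0134363 ],
       [-0.99805206, -0.00726878, -0.0619617 ],
       [ 0.06205248, -0.01301059, -0.99798808]]), 't': array([ -7.09473413, 570.18511054, 928.64734962])}
scene {'fx': 353.0581881408371, 'fy': 353.0581881408371, 'cx': 256.5080498766154, 'cy': 183.89888264505424, 'k1': -0.027413074902594987, 'R': array([[ 0.43187247,  0.90184149, -0.01296562],
       [ 0.69485642, -0.34184806, -0.63270409],
       [-0.57503107,  0.26423823, -0.77428511]]), 't': array([-243.2238907 , -352.03384606, 1230.00565319])}
```

View pics/top0.png

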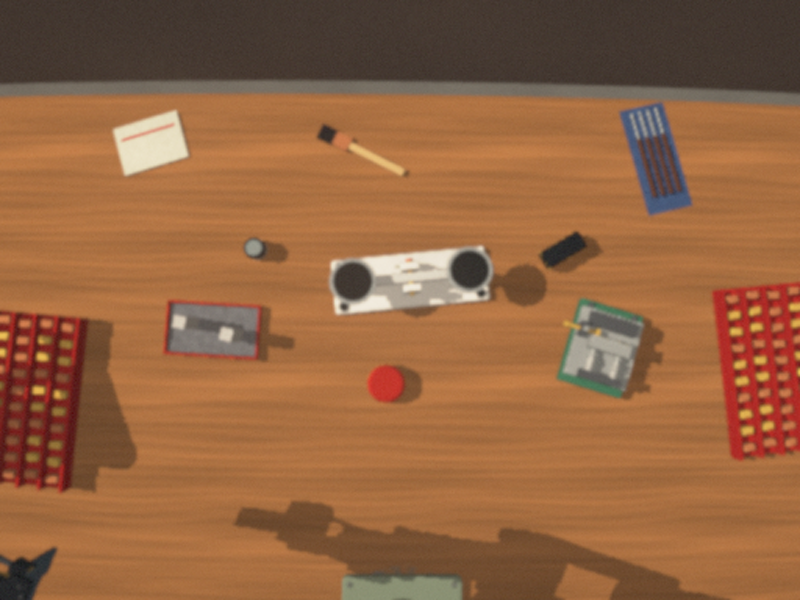

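View pics/scene0.png

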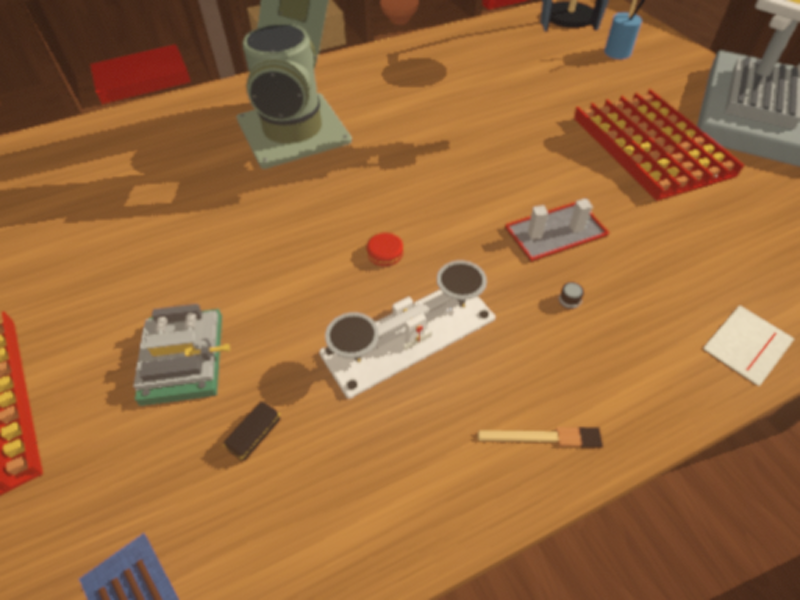

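The top view shows the tray at (213,330) with the blanks' tops at (179,322) and (227,335). The pans are at (352,280) and (470,269), and the vice is at (602,348) with its stop rod at its left end. The scene view agrees with this layout. Next I turn these pixels into positions.

```bash
cat > h.py <<'E'
from workcell import env
import cv2, numpy as np
def cam(n):
    c=env.camera_params(n); K=np.array([[c["fx"],0,c["cx"]],[0,c["fy"],c["cy"]],[0,0,1.]])
    return K,np.array([c["k1"],0,0,0.]),np.array(c["R"]),np.array(c["t"])
def w(c,pts,z):
    K,d,R,t=c
    p=cv2.undistortPoints(np.array(pts,float).reshape(-1,1,2),K,d).reshape(-1,2)
    r=np.c_[p,np.ones(len(p))]@R; o=-R.T@t
    return o+r*((z-o[2])/r[:,2])[:,None]
def px(c,X):
    K,d,R,t=c
    return cv2.projectPoints(np.array(X,float).reshape(-1,1,3),cv2.Rodrigues(R)[0],t,K,d)[0].reshape(-1,2)
def snap(n,name,crop=None,scale=1.5625):
    c=cam(n); im=env.grab_frame(n)[:,:,::-1]; cv2.imwrite(f"pics/{name}_raw.png",im); np.savez(f"pics/{name}.npz",K=c[0],d=c[1],R=c[2],t=c[3])
    cv2.imwrite(f"pics/{name}.png",cv2.resize(im,None,fx=scale,fy=scale,interpolation=cv2.INTER_CUBIC)); return c
def load(name):
    z=np.load(f"pics/{name}.npz"); return z["K"],z["d"],z["R"],z["t"]
E
python3 - <<'E'
from h import *
c=cam("top"); S=1.5625
f=lambda P,z:print(w(c,np.array(P)/S,z).round(1).tolist())
f([(179,322),(227,335)],66)
f([(166,302),(260,305),(259,357),(166,354)],12)
f([(352,280),(470,269)],82)
f([(582,300),(644,318),(620,397),(558,378)],5)
f([(386,384)],26); f([(255,247)],28)
f([(565,250)],30)
E
```

```text
[[533.9, 370.0, 66.0], [513.3, 289.8, 66.0]]
[[570.0, 415.9, 12.0], [565.9, 250.3, 12.0], [475.9, 250.1, 12.0], [479.5, 413.0, 12.0]]
[[603.4, 84.9, 82.0], [622.8, -105.8, 82.0]]
[[579.3, -314.7, 5.0], [548.1, -426.6, 5.0], [408.8, -381.0, 5.0], [442.1, -270.5, 5.0]]
[[432.4, 29.9, 26.0]]
[[664.9, 257.4, 28.0]]
[[664.1, -277.8, 30.0]]
```

Call:
jog_arm(
  steps=[0, -8, -1.5, -2, -8, 0, -16, -3, -4, -16, 0, -24, -4.5, -4.6, -23, 0, -30, -5.5, -4.6, -23, 0, -35.5, -6.6, -4.6, -23, 0, -35.5, -6.6, -4.6, -23, 0, -35.5, -6.6, -4.6, -23, 0, -35.5, -6.6, -4.6, -23, 0, -35.5, -6.6, -4.6, -23, 0, -35.5, -6.6, -4.6, -23],
)

```text
time_s: 1.1
ee_pos: [524.6, 330.5, 259.4]
ee_rot: [180.0, -0.1, -180.0]
force: [-0.7, 0.1, 0.5]
gripper_width: 91.3
```

```bash
python3 - <<'E'
from h import *
snap("wrist","w1"); s=env.state(); print(s["ee_pos"],s["ee_rot"],s["force"])
c=load("w1"); print(-c[2].T@c[3]); print(px(c,[[534,370,66],[513,290,66]])*1.5625)
E
```

```text
[524.15504193 330.95641758 259.60665273] [ 1.79987145e+02 -8.91352375e-02 -1.79907988e+02] [-0.54230056 -0.83104601 -0.60664784]
[451.61601365 328.94548406 429.68891903]
[[453.55334863 283.0112459 ]
 [338.93558254 253.4102199 ]]
```

View pics/w1.png

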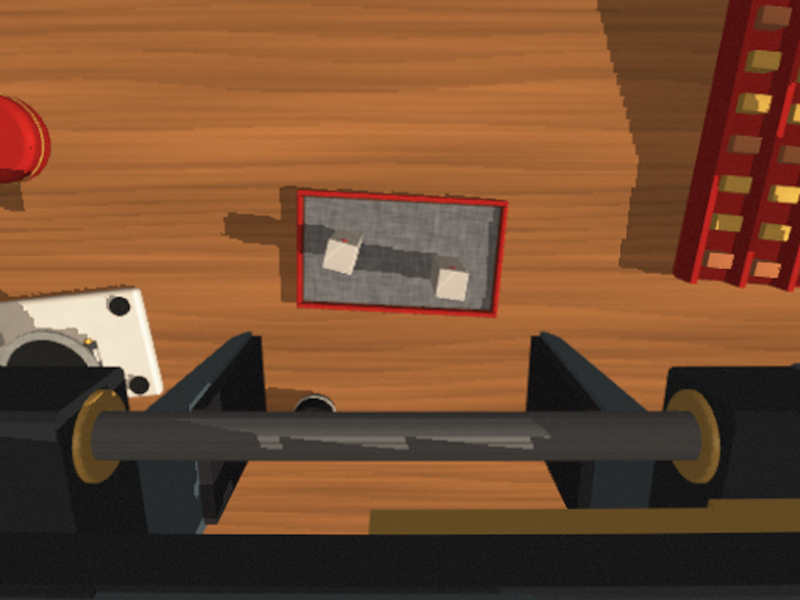

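The wrist view shows both blanks' pale tops, near (452,284) and (341,256), which agrees with the top camera. I'll fit their outlines.

```bash
python3 - <<'E'
from h import *
c=load("w1"); im=cv2.imread("pics/w1_raw.png").astype(int); S=1.5625
m=((im.min(2)>165)).astype(np.uint8); m[:115]=0;m[200:]=0;m[:,:195]=0;m[:,320:]=0
n,l,st,ce=cv2.connectedComponentsWithStats(m)
for i in range(1,n):
    if st[i,4]<50: continue
    ys,xs=np.where(l==i); W=w(c,np.c_[xs,ys],66)[:,:2].astype(np.float32)
    print(st[i],(ce[i]*S).round(1),W.mean(0).round(1),cv2.minAreaRect(W))
E
```

```text
[207 154  22  22 320] [340.1 256.2] [515.  290.8] ((515.3511352539062, 290.7210693359375), (19.879541397094727, 19.58490562438965), 73.86210632324219)
[280 173  19  19 288] [451.6 284.2] [534.8 368.6] ((535.2837524414062, 368.576904296875), (18.83550453186035, 19.528331756591797), 81.78112030029297)
```

Call:
jog_arm(
  steps=[0.4, -0.5, 2, 4, 4, 0.4, -1.0, 3.8, 8, 8, 0.4, -1.0, 3.8, 12, 8, 0.4, -1.0, 3.8, 16, 8, 0.4, -1.0, 3.8, 16, 8, 0.4, -1.0, 3.8, 16, 8],
)

```text
time_s: 1.75
ee_pos: [534.5, 369.3, 100.6]
ee_rot: [180.0, -0.0, 172.1]
force: [0.9, 0.6, 0.5]
gripper_width: 54.8
```

Call:
jog_arm(
  steps=[0.4, 0, 0, 3, 0, 0.4, 0, 0, 5, 0, 0.4, 0, 0, 6.1, 0, 0.4, 0, 0, 6.1, 0, 1, 0, 0, 6.1, 0, 1, 0, 0, 6.1, 0, 1, 0, 0, 6.1, 0, 1, 0, 0, 6.1, 0, 1, 0, 0, 6.1, 0, 1, 0, 0, 6.1, 0, 1, 0, 0, 6.1, 0],
  force=30,
)

```text
time_s: 2.85
ee_pos: [535.7, 368.4, 39.5]
ee_rot: [180.0, 0.0, 172.0]
force: [-0.1, 0.3, 4.2]
gripper_width: 20.4
```

Call:
jog_arm(
  steps=[1, 0, 0, -2, 0, 1, 0, 0, -5, 0, 1, -0.3, -0.7, -8, 0, 1, -1, -3, -10, 0, 1, -2.5, -6.5, -10, 0, 1, -4, -10.5, -10, 0, 1, -5.5, -14.5, -10, 0, 1, -7, -18.5, -10, 0, 1, -8.5, -22.5, -10, 0, 1, -10, -25.5, -10, 0, 1, -10.6, -27.1, -10, 0, 1, -10.6, -27.1, -10, 0, 1, -10.6, -27.1, -10, 0, 1, -10.6, -27.1, -10, 0],
)

```text
time_s: 4.25
ee_pos: [602.4, 86.5, 138.7]
ee_rot: [180.0, -0.0, 172.1]
force: [-0.2, 0.4, -0.8]
gripper_width: 20.8
```

```bash
python3 - <<'E'
from h import *
snap("scene","s1"); s=env.state(); print(s["ee_pos"],s["ee_rot"],s["force"])
im=cv2.imread("pics/s1_raw.png")
c=load("s1"); p=px(c,[[603,85,90]])[0].astype(int); print(p)
o=im[p[1]-75:p[1]+75,p[0]-100:p[0]+100]; cv2.imwrite("pics/s1c.png",cv2.resize(o,(800,600),interpolation=cv2.INTER_CUBIC))
print(((px(c,[[603,85,82],[603,85,106]])-p+[100,75])*4).round())
E
```

```text
[602.44315305  86.56578526 138.8171896 ] [ 1.79975594e+02 -3.01296057e-02  1.72128614e+02] [-0.05142414  1.05083359 -1.83443752]
[295 175]
[[402. 312.]
 [405. 286.]]
```

View pics/s1c.png

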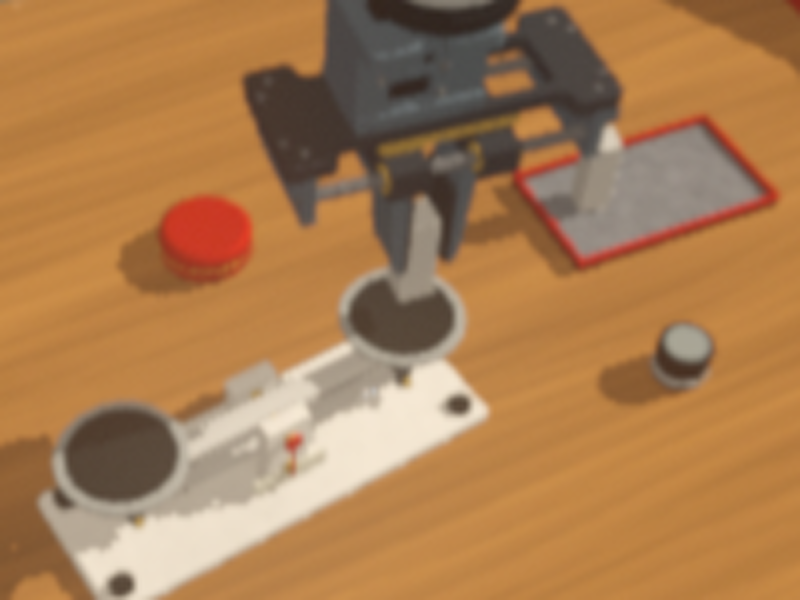

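The crop shows the blank held upright above the left pan's centre, and the other blank still on the tray. I'll lower it slowly.

Call:
jog_arm(
  steps=[1, 0, 0, 0.8, 0, 1, 0, 0, 1.5, 0, 1, 0, 0, 1.8, 0, 1, 0, 0, 2.0, 0, 1, 0, 0, 2.2, 0, 1, 0, 0, 2.4, 0, 1, 0, 0, 2.6, 0, 1, 0, 0, 2.8, 0, 1, 0, 0, 3.0, 0, 1, 0, 0, 3.1, 0, 1, 0, 0, 3.2, 0, 1, 0, 0, 3.2, 0, 1, 0, 0, 3.2, 0],
)

```text
time_s: 5.6
ee_pos: [602.8, 85.2, 106.9]
ee_rot: [180.0, -0.0, 172.0]
force: [0.7, 0.2, -1.0]
gripper_width: 20.8
```

Call:
jog_arm(
  steps=[1, 0, 0, 0.05, 0, 1, 0, 0, 0.05, 0, 1, 0, 0, 0.05, 0],
)

```text
time_s: 5.9
ee_pos: [602.9, 85.1, 106.4]
ee_rot: [180.0, -0.0, 172.0]
force: [-0.2, -0.7, -0.3]
gripper_width: 20.9
```

Call:
jog_arm(
  steps=[0.75, 0, 0, 0.05, 0, 0.72, 0, 0, 0.05, 0, 0.68, 0, 0, 0.05, 0, 0.6, 0, 0, 0.05, 0, 0.5, 0, 0, 0.05, 0, 0.45, 0, 0, 0.05, 0, 0.45, 0, 0, 0.05, 0, 0.45, 0, 0, -2, 0, 0.45, 0, 0, -5, 0, 0.45, 0, 0, -8, 0, 0.45, 0, 0, -10, 0, 0.45, 0, 0, -10, 0],
)

```text
time_s: 7.1
ee_pos: [604.7, 85.3, 209.9]
ee_rot: [179.9, 0.4, 172.0]
force: [1.4, 0.3, 0.2]
gripper_width: 50.1
```

Call:
jog_arm(
  steps=[0.45, 2, 3.3, 0, 2, 0.45, 4.5, 7.3, 0, 5, 0.45, 7, 11.5, 0, 8, 0.45, 9.5, 15.5, 2, 8, 0.45, 11.6, 19.1, 5, 8, 0.45, 11.6, 19.1, 8, 8, 0.45, 11.6, 19.1, 10.6, 8, 0.45, 11.6, 19.1, 10.6, 8, 0.45, 11.6, 19.1, 10.6, 8, 0.45, 11.6, 19.1, 10.6, 8],
)

```text
time_s: 8.1
ee_pos: [515.5, 290.5, 101.7]
ee_rot: [179.9, 0.1, 164.0]
force: [0.5, -0.7, 0.8]
gripper_width: 49.8
```

```bash
python3 - <<'E'
from h import *
snap("scene","s2")
im=cv2.imread("pics/s2_raw.png"); c=load("s2"); p=px(c,[[603,0,90]])[0].astype(int); 
o=im[p[1]-75:p[1]+75,p[0]-100:p[0]+100]; cv2.imwrite("pics/s2c.png",cv2.resize(o,(800,600),interpolation=cv2.INTER_CUBIC))
E
```

```text
(no output)
```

View pics/s2c.png

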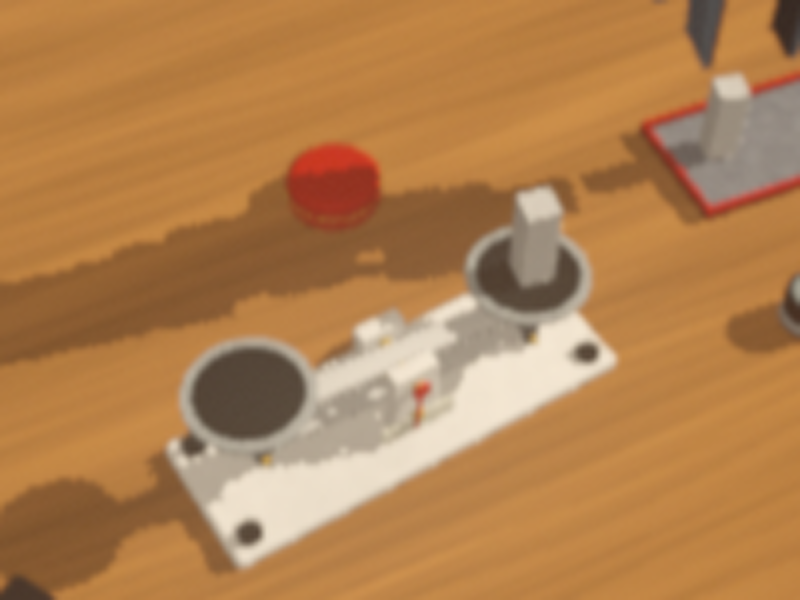

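The first blank stands upright on the left pan, base near (535,275), and that pan is down. Now the second blank.

Call:
jog_arm(
  steps=[0.45, 0, 0, 3, 0, 0.45, 0, 0, 5, 0, 0.45, 0, 0, 6.1, 0, 0.45, 0, 0, 6.1, 0, 1, 0, 0, 6.1, 0, 1, 0, 0, 6.1, 0, 1, 0, 0, 6.1, 0, 1, 0, 0, 6.1, 0, 1, 0, 0, 6.1, 0, 1, 0, 0, 6.1, 0],
)

```text
time_s: 9.15
ee_pos: [514.8, 290.6, 40.1]
ee_rot: [179.9, 0.1, 164.0]
force: [-0.2, -0.9, 5.0]
gripper_width: 20.8
```

Call:
jog_arm(
  steps=[1, 0, 0, -2, 0, 1, 0, 0, -6, 0, 1, 0, 0, -10, 0, 1, -0.5, -1, -14, 0, 1, -2, -3.3, -15, 0, 1, -4, -6.6, -15, 0, 1, -6.4, -10.5, -15, 0, 1, -8.8, -14.5, -15, 0, 1, -11.2, -18.5, -15, 0, 1, -13.6, -22.4, -15, 0, 1, -16, -26.4, -15, 0, 1, -18.4, -30.4, -15, 0, 1, -20.5, -33.6, -15, 0, 1, -21.3, -35.1, -14, 0, 1, -21.3, -35.1, -12, 0, 1, -21.3, -35.1, -10.5, 0, 1, -21.3, -35.1, -10, 0, 1, -21.3, -35.1, -10, 0, 1, -21.3, -35.1, -10, 0],
)

```text
time_s: 11.05
ee_pos: [623.0, -105.2, 139.9]
ee_rot: [180.0, 0.0, 164.1]
force: [0.7, 0.7, -0.3]
gripper_width: 20.4
```

Call:
jog_arm(
  steps=[1, 0, 0, 0.5, 0, 1, 0, 0, 0.8, 0, 1, 0, 0, 1.0, 0, 1, 0, 0, 1.2, 0, 1, 0, 0, 1.3, 0, 1, 0, 0, 1.4, 0, 1, 0, 0, 1.45, 0, 1, 0, 0, 1.45, 0, 1, 0, 0, 1.45, 0],
)

```text
time_s: 11.95
ee_pos: [622.8, -105.8, 125.1]
ee_rot: [180.0, 0.0, 164.0]
force: [-0.4, 0.1, -0.6]
gripper_width: 20.7
```

Call:
jog_arm(
  steps=[0.75, 0, 0, 0, 0, 0.72, 0, 0, 0, 0, 0.68, 0, 0, 0, 0, 0.6, 0, 0, 0, 0, 0.5, 0, 0, 0, 0, 0.45, 0, 0, 0, 0, 0.45, 0, 0, 0, 0, 0.45, 0, 0, -2, 0, 0.45, 0, 0, -5, 0, 0.45, 0, 0, -9, 0, 0.45, 0.5, -2, -12, 0, 0.45, 1, -6, -12.5, 0, 0.45, 2, -10, -12.5, 0, 0.45, 3, -15, -12.5, 0, 0.45, 4, -20, -12.5, 0, 0.45, 5, -24, -12.5, 0, 0.45, 5.2, -26.4, -12.5, 0, 0.45, 5.2, -26.4, -12.5, 0, 0.45, 5.2, -26.4, -12.5, 0],
)

```text
time_s: 13.85
ee_pos: [500.0, -345.1, 249.8]
ee_rot: [179.9, -0.0, 164.0]
force: [-0.4, 1.2, -0.5]
gripper_width: 49.9
```

```bash
python3 - <<'E'
from h import *
snap("wrist","w2"); s=env.state(); print(s["time_s"],s["ee_pos"],s["ee_rot"])
for k in range(2):
    snap("scene","s3")
im=cv2.imread("pics/s3_raw.png"); c=load("s3"); p=px(c,[[603,-10,90]])[0].astype(int); 
o=im[p[1]-75:p[1]+75,p[0]-100:p[0]+100]; o=cv2.resize(o,(560,420),interpolation=cv2.INTER_CUBIC)
v=cv2.imread("pics/w2_raw.png")
cv2.imwrite("pics/w2v.png",cv2.resize(v[60:285,110:410],(800,600),interpolation=cv2.INTER_CUBIC)); cv2.imwrite("pics/s3c.png",o)
E
```

```text
13.9 [ 500.35224627 -344.51552793  249.81771231] [ 1.79946322e+02 -6.28998904e-03  1.64044067e+02]
```

View pics/w2v.png

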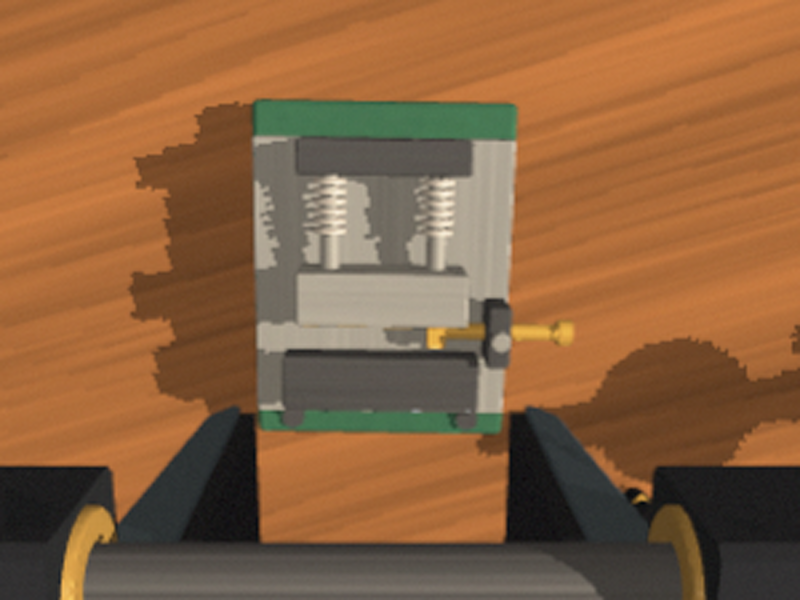

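View pics/s3c.png

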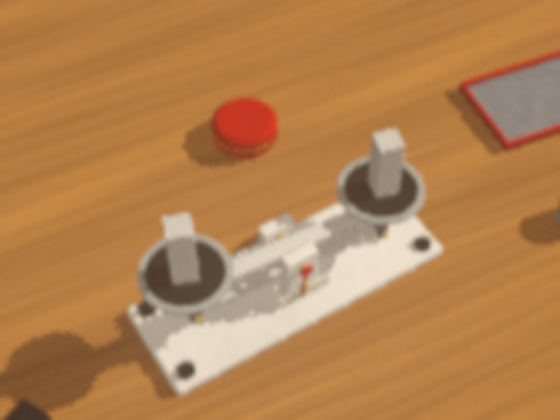

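The wrist view shows the vice square to the tool. The dark fixed jaw is at the bottom (283–477, 352–410), the sprung jaw spans (297–468, 270–325), and the brass pad's face is at about u=428. The scene crop shows both blanks standing on the pans. I'll score the rim height to get the tilt, using s2 (left pan down) as the check, and work out the vice points.

```bash
cat > tilt.py <<'E'
from h import *
a=np.linspace(0,2*np.pi,240)
def tilt(name):
    c=load(name); g=cv2.GaussianBlur(cv2.imread(f"pics/{name}_raw.png",0),(0,0),.8).astype(np.float32)
    out=[]
    for cx,cy in((603.4,84.9),(622.8,-105.8)):
        best=[]
        for z in np.arange(68,97,1.):
            b=-9
            for ex in(-3,-1.5,0,1.5,3):
              for ey in(-3,-1.5,0,1.5,3):
                def ring(r): 
                    P=px(c,np.c_[cx+ex+r*np.cos(a),cy+ey+r*np.sin(a),0*a+z]).astype(np.float32); return cv2.remap(g,P[:,0],P[:,1],1) if 0 else cv2.remap(g,P[:,:1].copy(),P[:,1:].copy(),cv2.INTER_LINEAR).ravel()
                b=max(b,np.median(ring(36))-np.median(ring(31.5)))
            best.append(b)
        out.append((68+np.argmax(best),round(float(max(best)),1)))
    return out
E
python3 - <<'E'
from tilt import *
snap("scene","s4"); print(env.state()["time_s"])
for n in("s1","s2","s3","s4"): print(n,tilt(n))
# visible pan rim centroid shift between frames, raw pixels, blank-free measure: bounding via difference
c=load("w2"); f=lambda P,z:w(c,np.array(P)/2.6667+[110,60],z)[:,:2]
F=f([(285,352),(475,354)],50); J=f([(298,325),(468,325)],62); P=f([(428,330),(428,346)],48)
print("fixed",F.round(1),np.linalg.norm(F[1]-F[0])); print("jaw",J.round(1),np.linalg.norm(J[1]-J[0])); print("pad",P.round(1))
for A in(F,J): d=A[1]-A[0]; print("yaw",np.degrees(np.arctan2(-d[0],d[1])))
B=f([(254,100),(516,104),(500,433),(262,430)],5); print("base",B.round(1))
E
```

```text
14.05
s1 [(np.int64(82), 34.8), (np.int64(78), 47.8)]
s2 [(np.int64(73), 29.6), (np.int64(84), 36.8)]
s3 [(np.int64(73), 31.5), (np.int64(89), 40.8)]
s4 [(np.int64(73), 31.5), (np.int64(89), 40.7)]
fixed [[ 511.7 -392.1]
 [ 534.7 -315.2]] 80.3468531004319
jaw [[ 499.7 -381.5]
 [ 518.8 -315.2]] 68.97891747615687
pad [[ 519.7 -331.6]
 [ 526.4 -333.4]]
yaw -16.683497530420706
yaw -16.05707557282495
base [[ 408.1 -378.5]
 [ 441.8 -267.6]
 [ 589.4 -312. ]
 [ 555.9 -422.7]]
```

Call:
jog_arm(
  steps=[0.45, 0.2, 3, 0, 0, 0.45, 0.4, 7, 0, -2, 0.45, 0.6, 11.5, 0, -4, 0.45, 0.8, 16, 0, -6, 0.45, 1, 20.5, 0, -8, 0.45, 1.2, 25, 0, -8, 0.45, 1.4, 29.5, 1, -8, 0.45, 1.6, 34, 2, -8, 0.45, 1.8, 38.5, 3, -8, 0.45, 2, 42, 4, -8, 0.45, 2, 44.1, 4, -8, 0.45, 2, 44.1, 4, -8, 0.45, 2, 44.1, 4, -8],
)

```text
time_s: 15.35
ee_pos: [601.9, 85.0, 210.0]
ee_rot: [-180.0, -0.0, 172.2]
force: [-0.2, 0.6, 0.6]
gripper_width: 49.9
```

```bash
python3 - <<'E'
from tilt import *
s=env.state(); print(s["time_s"],s["ee_pos"],s["ee_rot"])
snap("top","t5"); snap("scene","s5")
print(tilt("s5"))
a,b=[cv2.imread(f"pics/{n}_raw.png",0).astype(int) for n in("s4","s5")]
c=load("s5"); p=px(c,[[604,85,72],[623,-106,91]]).astype(int)
for q in p: print(np.abs(a-b)[q[1]-6:q[1]+18,q[0]-18:q[0]+18].mean())
c=load("w2"); g=cv2.imread("pics/w2_raw.png",0); n=np.array([.959,-.2845]);m=np.array([.2845,.959])
for nm,uv,z in(("block",[(383,140),(383,174)],58),("jaw rear/front",[(383,270),(383,325)],62),("fix",[(383,352),(383,358),(383,410)],50),("bracket face",[(485,335)],60),("padfaceedge",[(428,335)],48)):
    W=w(c,np.array(uv)/2.6667+[110,60],z)[:,:2]; print(nm,(W@n).round(1),(W@m).round(1))
for u in(330,430): print(u,g[60+225//8*0+95:60+160,110+int(u/2.6667)])
E
```

```text
15.35 [601.88894047  84.97689217 209.96365098] [-1.79966049e+02 -4.04472506e-03  1.72161143e+02]
[(np.int64(73), 32.0), (np.int64(89), 46.6)]
4.96875
5.40625
block [514.5 527.5] [-189.9 -189.7]
jaw rear/front [564.9 587.5] [-189.4 -189.2]
fix [601.9 604.6 627.7] [-189.1 -189.  -188.8]
bracket face [591.8] [-147.4]
padfaceedge [594.9] [-170.1]
330 [164 166 166 166 164 152 106 123 167 169 168 169 168 172 168 164 167 167
 166 165 167 169 169 172 173 170 161 150 168 166 167 167 168 170 167 146
  69  48  59  77  87  87  85  84  83  84  84  83  86  85  81  80  79  83
  84  85  83  82  81  89  96  95  96  96  96]
430 [106 108 106 107 108 109 102 105 140 168 170 168 166 167 168 164 166 169
 169 166 167 167 169 169 170 171 167 155 164 185 184 184 184 186 185 164
  79  49  47  64  86  88  85  87  84  84  87  86  84  83  83  84  81  85
  84  85  85  85  88  93  97  96  95  97  97]
```

The left pan stays down: 73 against 89 mm, unchanged for 3 s. So the first blank, on the left pan, is the heavy one, and I'll pick it up.

Call:
jog_arm(
  steps=[0.45, -0.1, 0, 3, 0, 0.45, -0.1, 0, 6, 0, 0.45, -0.1, 0, 8.5, 0, 0.45, -0.1, 0, 9.8, 0, 0.45, -0.1, 0, 10.2, 0, 0.45, -0.1, 0, 10.2, 0, 0.6, -0.1, 0, 10.2, 0, 0.7, -0.1, 0, 10.2, 0, 1, -0.1, 0, 10.2, 0, 1, -0.1, 0, 10.2, 0, 1, -0.1, 0, 10.2, 0, 1, -0.1, 0, 10.2, 0, 1, -0.1, 0, 10.2, 0],
  force=30,
)

```text
time_s: 16.75
ee_pos: [603.5, 84.2, 108.4]
ee_rot: [180.0, 0.1, 172.0]
force: [-0.5, 0.4, 2.3]
gripper_width: 20.9
```

Call:
jog_arm(
  steps=[1, 0, 0, -0.2, 0, 1, 0, 0, -0.6, 0, 1, 0, 0, -1.2, 0, 1, 0, 0, -2.5, 0, 1, 0, 0, -4.5, 0, 1, 0, 0, -7, 0, 1, 0.1, -1.5, -8.5, 1, 1, 0.3, -5, -9, 2, 1, 0.5, -9, -9, 4, 1, 0.7, -13, -9, 6, 1, 0.9, -17.5, -9, 8.5, 1, 1, -22, -9, 8.5, 1, 1.2, -26.5, -9, 8.5, 1, 1.4, -31, -9, 8.5, 1, 1.6, -35.5, -9, 8.5, 1, 1.7, -40, -9, 8.5, 1, 1.8, -43, -8.5, 8.5, 1, 1.8, -44.6, -7, 8.5, 1, 1.8, -44.6, -6, 8.5, 1, 1.8, -44.6, -6, 8.5],
  force=40,
)

```text
time_s: 18.75
ee_pos: [522.1, -353.4, 165.3]
ee_rot: [179.8, -0.3, 163.5]
force: [-0.3, 0.6, -1.0]
gripper_width: 20.5
```

```bash
python3 - <<'E'
from h import *
s=env.state(); print(s["time_s"],s["ee_pos"],s["ee_rot"],s["force"],s["gripper_width"])
d=s["ee_pos"][:2]-[515.6,-350.4]; print("vice xy",d@[.959,-.2845],d@[.2845,.959])
snap("wrist","w6"); v=cv2.imread("pics/w6_raw.png"); cv2.imwrite("pics/w6v.png",cv2.resize(v[84:309,110:410],(800,600),interpolation=cv2.INTER_CUBIC))
E
```

```text
18.75 [ 522.05516578 -353.39552079  165.28841647] [179.83886452  -0.30739566 163.51117624] [-0.32389516  0.61123053 -1.03888327] 20.50541731559568
vice xy 7.042729644613926 -1.0362097753049455
```

View pics/w6v.png

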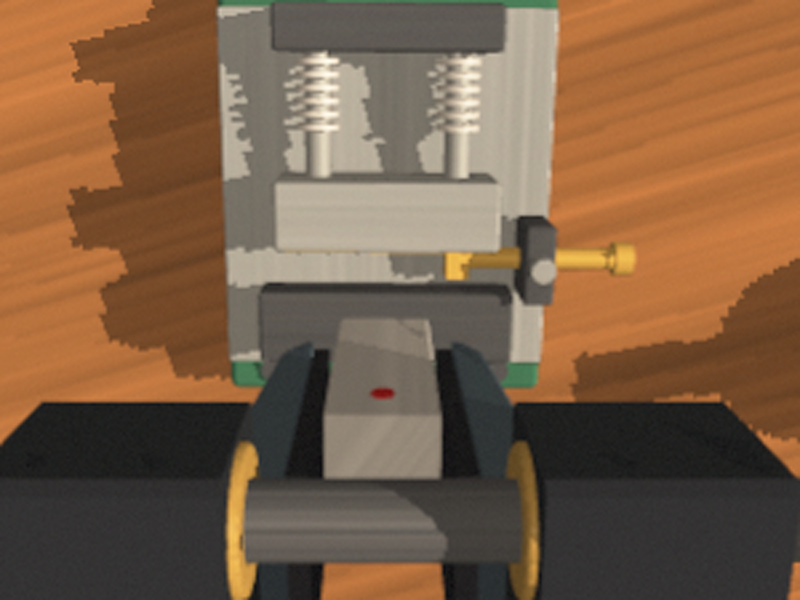

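The blank hangs square above the fixed jaw with its foot edge at v≈319. The sprung jaw's face is at v≈250, the fixed jaw's top edge at v≈292, and the pad's face at u≈445. I'll measure the offsets from this closer view.

```bash
python3 - <<'E'
from h import *
c=load("w6"); n=np.array([.959,-.2845]);m=np.array([.2845,.959]); b=np.array([515.6,-350.4])
for nm,uv,z in(("blank foot edge corners",[(341,319),(431,320)],129.4),("blank top edge corners",[(326,413),(441,414)],189.4),("block",[(388,50)],58),("jaw rear/front",[(386,180),(386,250)],62),("jaw ends",[(276,250),(500,250)],62),("fix",[(386,285),(386,292)],50),("fixends",[(261,292),(510,292)],50),("pad",[(445,270)],48)):
    W=w(c,np.array(uv)/2.6667+[110,84],z)[:,:2]-b; print(nm,(W@n).round(1),(W@m).round(1))
E
```

```text
blank foot edge corners [-4.3 -4. ] [-12.    9.4]
blank top edge corners [-4.9 -4.7] [-12.2   7.7]
block [-66.5] [-0.3]
jaw rear/front [-28.4  -6.7] [-0.8 -0.8]
jaw ends [-6.7 -6.7] [-34.8  34.5]
fix [7.5 9.8] [-0.7 -0.7]
fixends [9.8 9.9] [-41.5  39.9]
pad [2.9] [18.6]
```

Call:
jog_arm(
  steps=[1, -0.25, 0, 1.5, 0, 1, -0.25, 0, 4, 0, 1, -0.25, 0, 5.8, 0, 1, -0.25, 0, 6.7, 0, 1, -0.25, 0, 7.1, 0, 1, -0.25, 0, 7.3, 0, 1, -0.25, 0, 7.3, 0, 1, -0.25, 0, 7.3, 0],
)

```text
time_s: 19.6
ee_pos: [526.4, -356.1, 95.8]
ee_rot: [-180.0, 0.1, 163.5]
force: [0.1, 0.4, -1.3]
gripper_width: 20.5
```

```bash
cat > vs.py <<'E'
from h import *
import time
s=env.state(); d=s["ee_pos"][:2]-[515.6,-350.4]; N=np.array([.959,-.2845]);M=np.array([.2845,.959])
print(round(s["time_s"],2),"vx %.2f vy %.2f z %.2f"%(d@N,d@M,s["ee_pos"][2]),"F vx %.1f vy %.1f z %.1f"%(s["force"][:2]@N,s["force"][:2]@M,s["force"][2]),"tau",s["torque"].round(2),"rot",s["ee_rot"].round(2),"w",round(s["gripper_width"],2))
E
python3 vs.py
```

```text
19.6 vx 12.01 vy -2.34 z 95.82 F vx 0.0 vy 0.4 z -1.3 tau [-0.01  0.05 -0.01] rot [-1.7997e+02  1.0000e-01  1.6354e+02] w 20.5
```

Call:
jog_arm(
  steps=[1, 0.2, 0, 0.2, 0, 1, 0.4, 0, 0.4, 0, 1, 0.5, 0, 0.4, 0, 1, 0.6, 0, 0.4, 0, 1, 0.7, 0, 0.4, 0, 1, 0.8, 0, 0.4, 0, 1, 0.9, 0, 0.4, 0, 1, 1.0, 0, 0.4, 0, 1, 1.0, 0, 0.4, 0, 1, 1.0, 0, 0.4, 0],
)

```text
time_s: 20.6
ee_pos: [516.8, -353.1, 91.1]
ee_rot: [-180.0, 0.1, 163.5]
force: [4.1, -0.8, -2.9]
gripper_width: 20.8
```

```bash
python3 vs.py
```

```text
20.6 vx 1.97 vy -2.27 z 91.10 F vx 4.2 vy 0.4 z -2.9 tau [-0.14 -1.03 -0.03] rot [-1.8000e+02  7.0000e-02  1.6353e+02] w 20.81
```

The 4.2 N push matches 3 mm of jaw travel, so x agrees with my estimate. Next I push on to clear the fixed jaw, then lower.

Call:
jog_arm(
  steps=[1, 0.15, 0, 0, 0, 1, 0.3, 0, 0, 0, 1, 0.45, 0, 0, 0, 1, 0.5, 0, 0, 0, 1, 0.5, 0, 0, 0, 1, 0.5, 0, 0.2, 0, 1, 0.5, 0, 0.5, 0, 1, 0.5, 0, 0.8, 0, 1, 0.5, 0, 1.1, 0, 1, 0.5, 0, 1.4, 0, 1, 0.5, 0, 1.6, 0, 1, 0.5, 0, 1.8, 0, 1, 0.5, 0, 1.9, 0, 1, 0.5, 0, 1.9, 0, 1, 0.5, 0, 1.9, 0],
)

```text
time_s: 22.1
ee_pos: [513.1, -352.8, 73.5]
ee_rot: [-179.9, 0.3, 163.5]
force: [4.5, -1.8, 0.8]
gripper_width: 20.8
```

```bash
python3 vs.py
```

```text
22.1 vx -1.74 vy -2.97 z 73.52 F vx 4.9 vy -0.5 z 0.8 tau [-0.39 -1.11 -0.07] rot [-179.9     0.27  163.54] w 20.8
```

Call:
jog_arm(
  steps=[1, 0, 0, 0.1, 0, 1, 0, 0, 0.15, 0, 1, 0, 0, 0.15, 0, 1, 0, 0, 0.15, 0],
)

```text
time_s: 22.5
ee_pos: [513.2, -352.8, 72.2]
ee_rot: [-179.9, 0.3, 163.5]
force: [5.6, -2.3, 2.4]
gripper_width: 20.8
```

```bash
python3 vs.py
```

```text
22.5 vx -1.64 vy -2.99 z 72.19 F vx 6.1 vy -0.6 z 2.4 tau [-0.37 -1.15 -0.04] rot [-179.9     0.29  163.54] w 20.84
```

Call:
jog_arm(
  steps=[1, 0, 0, 0.1, 0, 1, 0, 0, 0.15, 0, 1, 0, 0, 0.15, 0, 1, 0, 0, 0.15, 0],
)

```text
time_s: 22.9
ee_pos: [513.2, -352.8, 70.7]
ee_rot: [-179.9, 0.3, 163.5]
force: [5.4, -2.8, 3.2]
gripper_width: 20.9
```

```bash
python3 vs.py
```

```text
22.9 vx -1.61 vy -2.98 z 70.74 F vx 6.0 vy -1.1 z 3.2 tau [-0.34 -1.14 -0.05] rot [-179.9     0.29  163.54] w 20.88
```

Call:
jog_arm(
  steps=[1, 0, 0, 0.05, 0, 1, 0, 0, 0.1, 0, 1, 0, 0, 0.1, 0, 1, 0, 0, 0.1, 0],
)

```text
time_s: 23.3
ee_pos: [513.3, -352.8, 70.0]
ee_rot: [-179.9, 0.3, 163.5]
force: [5.7, -1.5, 3.7]
gripper_width: 20.4
```

```bash
python3 vs.py
```

```text
23.3 vx -1.54 vy -2.98 z 70.04 F vx 5.9 vy 0.2 z 3.7 tau [-0.23 -1.   -0.01] rot [-179.89    0.31  163.54] w 20.43
```

Call:
jog_arm(
  steps=[1, 0, 0, 0.1, 0, 1, 0, 0, 0.1, 0, 1, 0, 0, 0.1, 0],
)

```text
time_s: 23.6
ee_pos: [513.4, -352.8, 70.0]
ee_rot: [-179.9, 0.3, 163.5]
force: [4.3, -0.9, 8.6]
gripper_width: 20.8
```

```bash
python3 vs.py
```

```text
23.6 vx -1.44 vy -2.98 z 69.99 F vx 4.4 vy 0.4 z 8.6 tau [-0.07 -0.74 -0.11] rot [-179.89    0.34  163.54] w 20.8
```

Call:
jog_arm(
  steps=[1, -0.05, 0, -0.1, 0, 1, -0.15, 0, -0.1, 0, 1, -0.25, 0, -0.1, 0, 1, -0.25, 0, -0.1, 0, 1, -0.25, 0, -0.1, 0],
)

```text
time_s: 24.1
ee_pos: [513.6, -352.9, 70.0]
ee_rot: [-179.9, 0.0, 163.6]
force: [-0.2, -0.7, 10.2]
gripper_width: 20.5
```

```bash
python3 vs.py
```

```text
24.1 vx -1.21 vy -2.97 z 69.97 F vx -0.0 vy -0.7 z 10.2 tau [-0.18 -0.06 -0.07] rot [-1.7991e+02  3.0000e-02  1.6356e+02] w 20.48
```

Call:
jog_arm(
  steps=[1, 0, 0, -0.1, 0, 0.72, 0, 0, -0.1, 0, 0.68, 0, 0, -0.1, 0, 0.68, 0, 0, -0.1, 0, 0.68, 0, 0, -0.1, 0, 0.68, 0, 0, -0.1, 0],
)

```text
time_s: 24.7
ee_pos: [513.5, -352.0, 68.5]
ee_rot: [180.0, -0.1, 163.5]
force: [0.8, 0.1, 0.5]
gripper_width: 28.7
```

```bash
python3 vs.py; python3 - <<'E'
from h import *
snap("wrist","w7"); v=cv2.imread("pics/w7_raw.png"); cv2.imwrite("pics/w7v.png",cv2.resize(v[110:335,110:410],(800,600),interpolation=cv2.INTER_CUBIC))
E
```

```text
24.7 vx -1.55 vy -2.10 z 68.48 F vx 0.7 vy 0.3 z 0.5 tau [0.05 0.03 0.02] rot [ 1.7997e+02 -8.0000e-02  1.6354e+02] w 28.68
```

View pics/w7v.png

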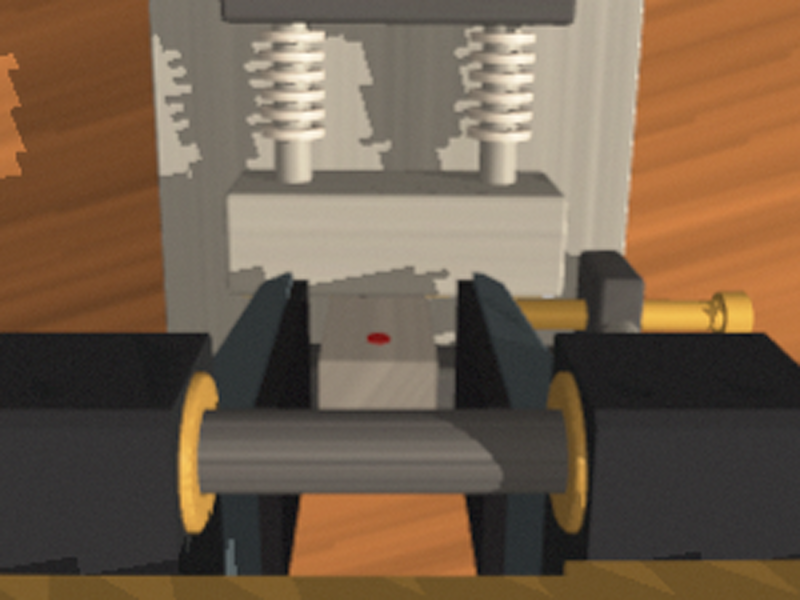

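The blank stands upright between the jaws with its dot at (378,338), and the brass rod is clear of the fingers. I'll regrip and push toward the stop in small steps.

Call:
jog_arm(
  steps=[1, 0, 0, 0, 0, 1, 0, 0, 0, 0, 1, 0, 0, 0, 0, 1, 0, 0, 0, 0, 1, 0, 0.1, 0, 0, 1, 0, 0.2, 0, 0, 1, 0, 0.3, 0, 0, 1, 0, 0.4, 0, 0, 1, 0, 0.4, 0, 0],
  force=25,
)

```text
time_s: 25.65
ee_pos: [514.4, -350.3, 69.0]
ee_rot: [-179.8, 0.0, 163.6]
force: [-3.3, -7.0, -0.8]
gripper_width: 20.9
```

```bash
python3 vs.py
```

```text
25.65 vx -1.15 vy -0.24 z 68.95 F vx -1.1 vy -7.7 z -0.8 tau [-1.39  0.62 -0.11] rot [-1.7979e+02  1.0000e-02  1.6359e+02] w 20.89
```

Call:
jog_arm(
  steps=[1, 0, 0.1, 0, 0, 1, 0, 0.2, 0, 0, 1, 0, 0.3, 0, 0, 1, 0, 0.4, 0, 0, 1, 0, 0.4, 0, 0],
)

```text
time_s: 26.15
ee_pos: [515.6, -346.5, 68.9]
ee_rot: [-179.8, 0.0, 163.6]
force: [-3.7, -6.7, -0.9]
gripper_width: 21.0
```

```bash
python3 vs.py
```

```text
26.15 vx -1.14 vy 3.77 z 68.95 F vx -1.7 vy -7.5 z -0.9 tau [-1.44  0.61 -0.07] rot [-1.7979e+02  1.0000e-02  1.6359e+02] w 20.95
```

Call:
jog_arm(
  steps=[1, 0, 0.1, 0, 0, 1, 0, 0.2, 0, 0, 1, 0, 0.25, 0, 0, 1, 0, 0.25, 0, 0],
)

```text
time_s: 26.55
ee_pos: [516.3, -344.1, 69.0]
ee_rot: [-179.8, 0.0, 163.6]
force: [-2.2, -6.9, -1.2]
gripper_width: 20.8
```

Call:
jog_arm(
  steps=[1, 0, 0.05, 0, 0, 1, 0, 0.05, 0, 0],
)

```text
time_s: 26.75
ee_pos: [516.4, -343.7, 69.0]
ee_rot: [-179.8, 0.0, 163.6]
force: [-3.5, -6.8, -1.8]
gripper_width: 21.1
```

Call:
jog_arm(
  steps=[1, 0, 0.05, 0, 0, 1, 0, 0.05, 0, 0],
)

```text
time_s: 26.95
ee_pos: [516.6, -343.2, 69.0]
ee_rot: [-179.8, 0.0, 163.6]
force: [-2.7, -7.6, -1.6]
gripper_width: 20.8
```

```bash
python3 vs.py
```

```text
26.95 vx -1.13 vy 7.19 z 68.95 F vx -0.4 vy -8.0 z -1.6 tau [-1.47  0.63 -0.09] rot [-1.7979e+02  1.0000e-02  1.6359e+02] w 20.8
```

Call:
jog_arm(
  steps=[1, 0, 0.05, 0, 0, 1, 0, 0.05, 0, 0],
)

```text
time_s: 27.15
ee_pos: [516.7, -342.7, 68.9]
ee_rot: [-179.8, 0.0, 163.6]
force: [-2.9, -7.0, -1.2]
gripper_width: 20.9
```

Call:
jog_arm(
  steps=[1, 0, 0.05, 0, 0, 1, 0, 0.05, 0, 0],
)

```text
time_s: 27.35
ee_pos: [516.9, -342.2, 69.0]
ee_rot: [-179.8, 0.0, 163.6]
force: [-3.4, -5.9, -2.0]
gripper_width: 21.1
```

```bash
python3 vs.py
```

```text
27.35 vx -1.09 vy 8.19 z 68.95 F vx -1.6 vy -6.7 z -2.0 tau [-1.43  0.63 -0.04] rot [-1.7979e+02  2.0000e-02  1.6358e+02] w 21.09
```

Call:
jog_arm(
  steps=[1, 0, 0.05, 0, 0, 1, 0, 0.05, 0, 0],
)

```text
time_s: 27.55
ee_pos: [517.0, -341.8, 68.9]
ee_rot: [-179.8, 0.0, 163.6]
force: [-2.1, -6.7, -0.7]
gripper_width: 21.1
```

Call:
jog_arm(
  steps=[1, 0, 0.05, 0, 0, 1, 0, 0.05, 0, 0],
)

```text
time_s: 27.75
ee_pos: [517.2, -341.2, 69.0]
ee_rot: [-179.8, 0.0, 163.6]
force: [-2.8, -6.5, -1.2]
gripper_width: 20.7
```

```bash
python3 vs.py
```

```text
27.75 vx -1.09 vy 9.23 z 68.96 F vx -0.8 vy -7.0 z -1.2 tau [-1.38  0.64 -0.12] rot [-1.7979e+02  2.0000e-02  1.6359e+02] w 20.7
```

Call:
jog_arm(
  steps=[1, 0, 0.05, 0, 0, 1, 0, 0.05, 0, 0],
)

```text
time_s: 27.95
ee_pos: [517.3, -340.8, 69.0]
ee_rot: [-179.8, 0.0, 163.6]
force: [-3.3, -6.9, -1.7]
gripper_width: 20.6
```

Call:
jog_arm(
  steps=[1, 0, 0.05, 0, 0, 1, 0, 0.05, 0, 0],
)

```text
time_s: 28.15
ee_pos: [517.3, -340.8, 68.9]
ee_rot: [-179.7, 0.0, 163.6]
force: [-4.3, -8.4, -1.8]
gripper_width: 21.0
```

```bash
python3 vs.py
```

```text
28.15 vx -1.10 vy 9.72 z 68.95 F vx -1.8 vy -9.3 z -1.8 tau [-1.61  0.72 -0.12] rot [-1.7974e+02  2.0000e-02  1.6360e+02] w 21.03
```

Call:
jog_arm(
  steps=[1, 0, 0.05, 0, 0, 1, 0, 0.05, 0, 0, 1, 0, 0.05, 0, 0],
)

```text
time_s: 28.45
ee_pos: [517.4, -340.7, 69.0]
ee_rot: [-179.7, 0.0, 163.6]
force: [-3.4, -8.6, -2.0]
gripper_width: 20.9
```

```bash
python3 vs.py
```

```text
28.45 vx -1.05 vy 9.81 z 68.97 F vx -0.8 vy -9.2 z -2.0 tau [-1.84  0.73 -0.09] rot [-1.7970e+02  3.0000e-02  1.6361e+02] w 20.87
```

Contact: motion stopped at vy≈9.8 while the push rose only about 2–3 N above sliding friction. I release here.

Call:
jog_arm(
  steps=[0.74, 0, 0.05, 0, 0, 0.7, 0, 0.0, 0, 0, 0.68, 0, 0, 0, 0, 0.68, 0, 0, 0, 0, 0.68, 0, 0, 0, 0, 0.68, 0, 0, -1.5, 0, 0.68, 0, 0, -3.5, 0, 0.68, 0, 0, -6, 0, 0.68, 0, 0, -6, 0, 0.68, 0, 0, -6, 0],
)

```text
time_s: 29.45
ee_pos: [518.3, -337.7, 129.1]
ee_rot: [180.0, 0.0, 163.5]
force: [-0.1, -0.0, -0.2]
gripper_width: 29.0
```

```bash
python3 vs.py; python3 - <<'E'
from h import *
snap("wrist","w8"); v=cv2.imread("pics/w8_raw.png"); cv2.imwrite("pics/w8v.png",cv2.resize(v[84:309,110:410],(800,600),interpolation=cv2.INTER_CUBIC))
E
```

```text
29.45 vx -1.00 vy 12.98 z 129.07 F vx -0.1 vy -0.1 z -0.2 tau [-0.03 -0.04 -0.02] rot [1.8000e+02 4.0000e-02 1.6355e+02] w 29.04
```

View pics/w8v.png

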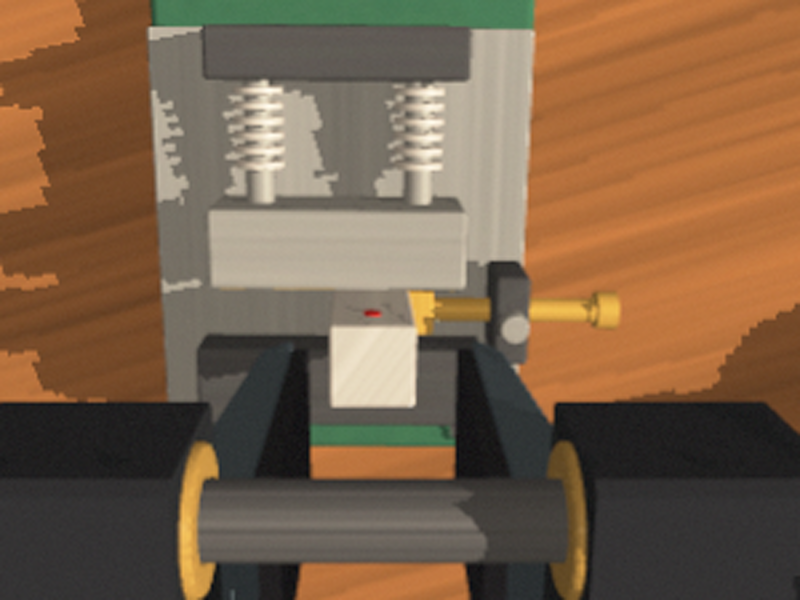

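The blank looks upright and against the brass pad at (415,313). To check the height and seat it, I'll press its top lightly with the shut fingertips (a seated top is at z=94).

Call:
jog_arm(
  steps=[1, 0, -0.3, 0, 0, 1, 0, -0.3, 0.5, 0, 1, 0, -0.3, 1.5, 0, 1, 0, -0.3, 2.3, 0, 1, 0, -0.3, 2.8, 0, 1, 0, -0.3, 3.1, 0, 1, 0, -0.3, 3.2, 0, 1, 0, -0.3, 3.2, 0, 1, 0, -0.3, 3.2, 0],
  force=10,
)

```text
time_s: 30.4
ee_pos: [517.6, -340.9, 97.3]
ee_rot: [-180.0, 0.0, 163.5]
force: [-0.6, 0.2, -0.9]
gripper_width: 0.5
```

Call:
jog_arm(
  steps=[1, 0, 0, 0.05, 0, 1, 0, 0, 0.1, 0, 1, 0, 0, 0.1, 0],
)

```text
time_s: 30.7
ee_pos: [517.3, -340.7, 96.0]
ee_rot: [180.0, 0.0, 163.5]
force: [-0.2, -0.3, -0.2]
gripper_width: 0.8
```

Call:
jog_arm(
  steps=[1, 0, 0, 0.05, 0, 1, 0, 0, 0.1, 0, 1, 0, 0, 0.1, 0],
)

```text
time_s: 31.0
ee_pos: [517.3, -340.7, 94.8]
ee_rot: [180.0, -0.0, 163.5]
force: [0.3, 0.5, 0.0]
gripper_width: 0.5
```

```bash
python3 vs.py
```

```text
31.0 vx -1.17 vy 9.79 z 94.81 F vx 0.2 vy 0.6 z 0.0 tau [ 0.04  0.   -0.  ] rot [ 1.7999e+02 -1.0000e-02  1.6353e+02] w 0.49
```

Call:
jog_arm(
  steps=[1, 0, 0, 0.1, 0, 1, 0, 0, 0.1, 0, 1, 0, 0, 0.1, 0],
)

```text
time_s: 31.3
ee_pos: [517.4, -341.0, 94.6]
ee_rot: [-180.0, 0.0, 163.5]
force: [-1.0, 0.2, 4.5]
gripper_width: 0.7
```

Call:
jog_arm(
  steps=[1, 0, 0, 0.1, 0, 1, 0, 0, 0.1, 0, 1, 0, 0, 0.1, 0],
)

```text
time_s: 31.6
ee_pos: [517.5, -341.2, 94.4]
ee_rot: [-179.9, 0.1, 163.5]
force: [-2.4, 0.2, 9.8]
gripper_width: 0.5
```

```bash
python3 vs.py
```

```text
31.6 vx -0.83 vy 9.33 z 94.41 F vx -2.4 vy -0.5 z 9.8 tau [0.01 0.51 0.  ] rot [-1.7994e+02  7.0000e-02  1.6354e+02] w 0.47
```

Call:
jog_arm(
  steps=[1, 0, 0, 0.1, 0, 1, 0, 0, 0.1, 0, 1, 0, 0, 0.1, 0],
)

```text
time_s: 31.9
ee_pos: [517.5, -341.4, 94.3]
ee_rot: [-179.9, 0.1, 163.5]
force: [-3.4, -0.1, 13.7]
gripper_width: 0.7
```

Call:
jog_arm(
  steps=[1, 0, 0, 0.1, 0, 1, 0, 0, 0.1, 0, 1, 0, 0, 0.1, 0],
)

```text
time_s: 32.2
ee_pos: [517.5, -341.6, 94.3]
ee_rot: [-179.9, 0.1, 163.5]
force: [-4.8, 1.3, 17.4]
gripper_width: 0.4
```

```bash
python3 vs.py
```

```text
32.2 vx -0.70 vy 8.98 z 94.27 F vx -5.0 vy -0.2 z 17.4 tau [ 0.23  1.02 -0.09] rot [-1.7989e+02  1.4000e-01  1.6355e+02] w 0.35
```

The top settles at 94.3 mm and goes stiff, so the blank is seated. The tool drifted sideways during the press, though, so I'll regrip and check the stop contact again.

Call:
jog_arm(
  steps=[1, 0, 0, -0.5, 0, 1, 0, 0, -1.2, 0, 0.68, 0, 0, -1.6, 0, 0.64, 0, 0, -1.6, 0, 0.64, 0, 0, -1.6, 0, 0.64, 0, 0, -1.6, 0, 0.64, 0, 0, -1.6, 0, 0.64, 0, 0, -1.6, 0],
)

```text
time_s: 33.0
ee_pos: [517.2, -340.6, 106.6]
ee_rot: [180.0, -0.0, 163.5]
force: [0.5, -0.9, -0.4]
gripper_width: 33.0
```

```bash
python3 vs.py; python3 - <<'E'
from h import *
snap("wrist","w9"); v=cv2.imread("pics/w9_raw.png"); cv2.imwrite("pics/w9v.png",cv2.resize(v[120:240,190:350],(800,600),interpolation=cv2.INTER_CUBIC))
E
```

```text
33.0 vx -1.21 vy 9.83 z 106.62 F vx 0.7 vy -0.7 z -0.4 tau [ 0.01 -0.05  0.03] rot [ 1.7999e+02 -3.0000e-02  1.6354e+02] w 33.0
```

View pics/w9v.png

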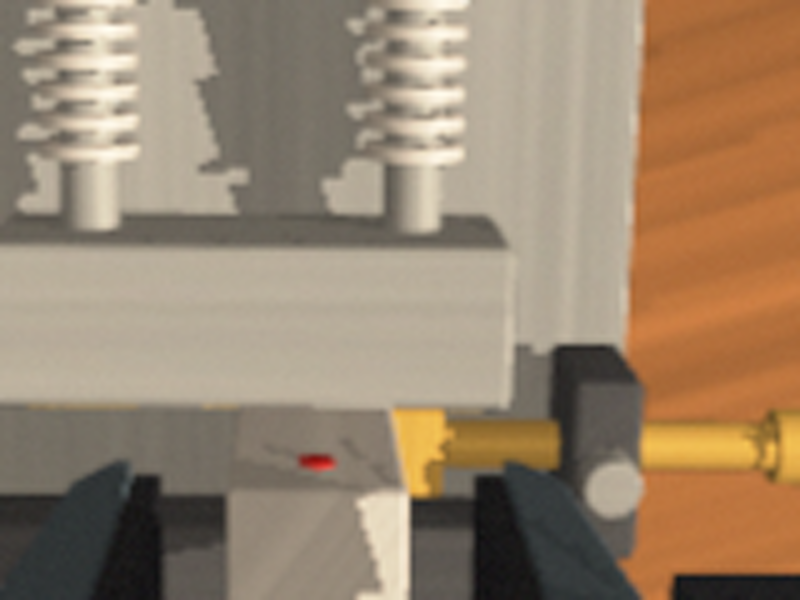

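The blank's right side meets the brass pad at about (400,450) with no visible gap. I'll re-push gently and check by force.

Call:
jog_arm(
  steps=[0.64, 0, 0, 1, 0, 0.64, 0, 0, 2, 0, 0.64, 0, 0, 3, 0, 0.64, 0, 0, 3.6, 0, 0.64, 0, 0, 3.6, 0, 0.64, 0, 0, 3.6, 0, 1, 0, 0, 3.6, 0, 1, 0, 0, 3.6, 0, 1, 0, 0, 3.6, 0, 1, 0, 0, 3.6, 0, 1, 0, 0, 3.6, 0],
  force=15,
)

```text
time_s: 34.15
ee_pos: [517.6, -341.1, 71.4]
ee_rot: [-180.0, 0.1, 163.5]
force: [-0.5, -1.3, 2.4]
gripper_width: 20.9
```

```bash
python3 vs.py
```

```text
34.15 vx -0.76 vy 9.52 z 71.39 F vx -0.1 vy -1.4 z 2.4 tau [-0.16  0.07 -0.05] rot [-1.7997e+02  6.0000e-02  1.6354e+02] w 20.87
```

Call:
jog_arm(
  steps=[1, 0, 0.05, 0, 0, 1, 0, 0.1, 0, 0, 1, 0, 0.1, 0, 0],
)

```text
time_s: 34.45
ee_pos: [517.7, -340.9, 71.4]
ee_rot: [-179.9, 0.1, 163.6]
force: [-1.8, -5.7, 2.9]
gripper_width: 20.9
```

```bash
python3 vs.py
```

```text
34.45 vx -0.74 vy 9.72 z 71.42 F vx -0.1 vy -6.0 z 2.9 tau [-1.04  0.39 -0.02] rot [-1.7989e+02  6.0000e-02  1.6357e+02] w 20.92
```

Call:
jog_arm(
  steps=[1, 0, 0.05, 0, 0, 1, 0, 0.1, 0, 0, 1, 0, 0.1, 0, 0],
)

```text
time_s: 34.75
ee_pos: [517.7, -340.7, 71.4]
ee_rot: [-179.8, 0.1, 163.6]
force: [-3.1, -6.5, 3.4]
gripper_width: 20.8
```

```bash
python3 vs.py
```

```text
34.75 vx -0.71 vy 9.89 z 71.42 F vx -1.1 vy -7.1 z 3.4 tau [-1.46  0.55 -0.02] rot [-1.7980e+02  7.0000e-02  1.6358e+02] w 20.77
```

Call:
jog_arm(
  steps=[1, 0, 0.05, 0, 0, 1, 0, 0.1, 0, 0, 1, 0, 0.1, 0, 0],
)

```text
time_s: 35.05
ee_pos: [517.8, -340.6, 71.4]
ee_rot: [-179.7, 0.1, 163.6]
force: [-2.7, -8.9, 2.8]
gripper_width: 21.1
```

```bash
python3 vs.py
```

```text
35.05 vx -0.70 vy 10.03 z 71.45 F vx -0.1 vy -9.3 z 2.8 tau [-1.86  0.76 -0.06] rot [-1.7972e+02  8.0000e-02  1.6360e+02] w 21.13
```

Call:
jog_arm(
  steps=[1, 0, 0.05, 0, 0, 1, 0, 0.1, 0, 0, 1, 0, 0.1, 0, 0],
)

```text
time_s: 35.35
ee_pos: [517.9, -340.4, 71.5]
ee_rot: [-179.6, 0.1, 163.6]
force: [-4.5, -11.5, 3.1]
gripper_width: 21.0
```

```bash
python3 vs.py
```

```text
35.35 vx -0.67 vy 10.21 z 71.47 F vx -1.0 vy -12.2 z 3.1 tau [-2.23  0.84 -0.08] rot [-1.7964e+02  9.0000e-02  1.6362e+02] w 20.97
```

Call:
jog_arm(
  steps=[1, 0, -0.15, 0, 0, 1, 0, -0.3, 0, 0, 1, 0, -0.3, 0, 0],
)

```text
time_s: 35.65
ee_pos: [517.7, -340.8, 71.4]
ee_rot: [-179.9, 0.1, 163.5]
force: [-2.6, -6.2, 4.4]
gripper_width: 21.0
```

```bash
python3 vs.py
```

```text
35.65 vx -0.73 vy 9.78 z 71.40 F vx -0.8 vy -6.6 z 4.4 tau [-1.11  0.39 -0.02] rot [-1.7992e+02  6.0000e-02  1.6354e+02] w 20.95
```

Call:
jog_arm(
  steps=[0.74, 0, 0, 0, 0, 0.7, 0, 0, 0, 0, 0.66, 0, 0, 0, 0, 0.66, 0, 0, 0, 0, 0.66, 0, 0, 0, 0, 0.66, 0, 0, -1.5, 0, 0.66, 0, 0, -3.5, 0, 0.66, 0, 0, -7, 0, 0.66, 0, 0, -11, 0, 0.66, 0, 0, -15, 0, 0.66, 0, 0, -18, 0, 0.66, 0, 0, -18, 0, 0.66, 0, 0, -18, 0],
)

```text
time_s: 36.95
ee_pos: [517.6, -339.6, 251.2]
ee_rot: [180.0, 0.0, 163.5]
force: [0.3, 0.4, -0.4]
gripper_width: 31.0
```

```bash
python3 vs.py; python3 - <<'E'
from h import *
snap("wrist","w10"); v=cv2.imread("pics/w10_raw.png"); snap("scene","s10"); s=cv2.imread("pics/s10_raw.png")
o=np.hstack([cv2.resize(v[60:285,110:410],(400,300),interpolation=cv2.INTER_CUBIC),cv2.resize(s[130:280,60:260],(400,300),interpolation=cv2.INTER_CUBIC)])
o=np.vstack([o,np.hstack([cv2.resize(s[110:260,200:400],(400,300),interpolation=cv2.INTER_CUBIC),cv2.resize(v[140:215,190:290],(400,300),interpolation=cv2.INTER_CUBIC)])])
cv2.imwrite("pics/f10.png",o)
E
```

```text
36.95 vx -1.12 vy 10.98 z 251.17 F vx 0.2 vy 0.5 z -0.4 tau [-0.02 -0.03 -0.02] rot [1.7999e+02 4.0000e-02 1.6354e+02] w 30.95
```

View pics/f10.png

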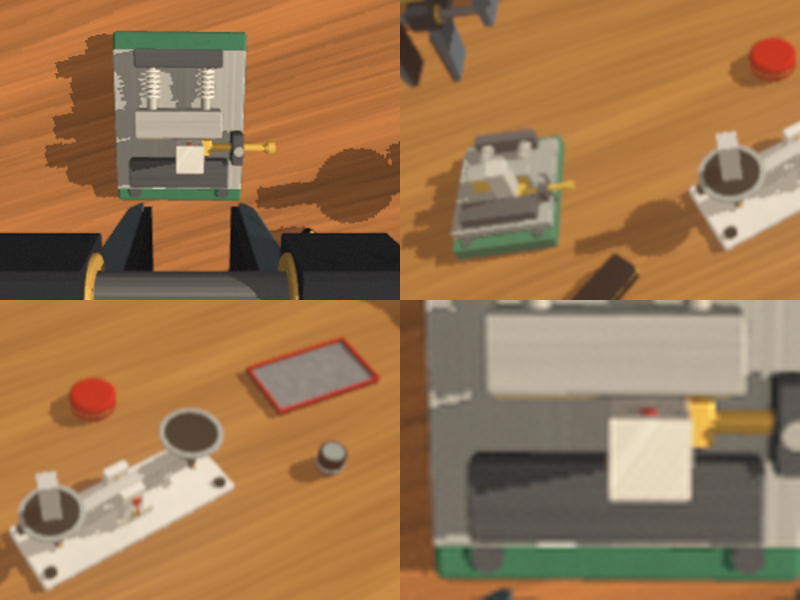

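The final views show the blank square and upright in the vice against the pad, the light blank standing on the right pan, and the rest in place. One numeric check of the clamped top, then I hand in.

```bash
python3 - <<'E'
from h import *
c=load("w10"); n=np.array([.959,-.2845]);m=np.array([.2845,.959]); b=np.array([515.6,-350.4])
uv=np.array([(608,417),(693,417),(692,502),(608,502)],float); W=w(c,(uv-[400,300])/4+[190,140],94)[:,:2]-b
print((W@n).round(1),(W@m).round(1)); uv=np.array([(610,417),(691,415)],float)
P=w(c,(np.array([[686.,420]])-[400,300])/4+[190,140],48)[:,:2]-b; print("pad",P@n,P@m)
env.job_done(); print(env.state()["time_s"])
E
```

```text
[-11.  -11.   10.5  10.5] [-1.2 19.6 19.6 -1.4]
pad [-1.31657602] [19.10546666]
the job is handed in; nothing more can be done
the job is handed in; nothing more can be done
```

I weighed both blanks on the balance, clamped the heavier one in the seal vice against the fixed jaw and side stop, and handed the job in at about 37 s of the 72 s allowed.

- **Weighing:** I stood one blank on each pan. The left pan stayed down, at about 73 mm against 89 mm, unchanged over the last 1.5 s I watched. So the blank on the left pan was the titanium one. The lighter blank was still standing on the right pan in the last picture.
- **Clamping:** The blank went down between the jaws onto the bed. When I pressed its top to check, it stopped at 94.3 mm, against a nominal 94.
- **Side stop:** I slid the blank against about 7.5 N of friction until it met the stop, near 20 mm from the bed point. The push peaked at about 12 N, so only about 5 N reached the stop.
- **Last camera check:** The top face measures about 21 mm square, within 1 mm of centre across the jaws. Its stop-side face is at 19.6 mm and the pad's at 19.1 mm, so they agree within measuring error.
- **Disagreements:**
  - During the press on top, the tool drifted about 0.8 mm sideways. I regripped and pushed to the stop again before the final release.
  - My camera estimate put the stop about 1 mm short of where it was felt.

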